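Snap a circuit board onto its standoffs

TASK

Lift the circuit board out of its carrier (only its heat sink can be gripped there) and lay it flat on the bench beside it. Then take it again in a way that leaves the heat sink free, such as by its long edges, set it over the four barbed standoffs of the chassis with the heat sink next to the rear panel, and press it down until all four posts have clicked through and it sits fully home. Leave the other things on the bench where they are.

Things in the scene. Friction and masses are not known exactly. Their poses are not given: they have to be found in the camera images.
- board_mid (a point): Loose circuit board, about 0.24 kg: dark slab 130 (x) x 68 (y) x 4 mm. Point: middle of the slab, half-way through it, 10 mm above what the board lies on (a shield 64x50 mm, x -42 to +22, stands 8 mm out below the slab). x runs to the heat sink, z up; mass centre within 20 mm, towards the heat sink. Four 12 mm square holes at x +34 and -55, y +25 and -25.
- edge_rails (a point): On the board at x -10, y 0, level with the middle of its long edges' grip: there, from x -41 to +21, each long edge carries a metal rail, so slab and rail make a side face 14 mm high, this point half-way up; 68 mm across. Black block 26x34 mm, 12 mm high, at x -40 to -14; parts up to 10 mm high at x -11 to -1.
- heat_sink (a point): Middle of the board's heat sink, at x +57, 17 mm above the slab's middle: metal bar 16 mm thick along x, 68 mm wide along y (the board's whole width), its top 11 mm above this point, the slab's top 15 mm below. Axes as the board's.
- press_rear (a point): Bare top of the slab between the two holes near the heat sink (board x +27, y 0), 2 mm above the slab's middle: bare from x +3 to +48, y -18 to +18. A push here drives the two posts beside it through.
- press_front (a point): Bare top of the slab between the two holes at the end away from the heat sink (board x -54, y 0): bare from x -65 to -41, y -18 to +18. A push here drives the two posts beside it through.
- carrier_floor (a point): Fixed grey carrier in which the board starts, heat sink at its +x end: channel 146 (x) x 86 (y) mm, a wall 46 mm high along each long side, about 4 mm from the board's long edges and higher than the heat sink, so fingers do not fit beside those edges. End lips only 11 mm high. Point: middle of the floor, 4 mm above the bench.
- chassis_mid (a point): Fixed grey chassis: base plate 160 (x) x 104 (y) x 6 mm, four white snap standoffs, upright rear panel 104 mm wide and 86 mm high at the +x end, inner face at x +71. Point: 30 mm above the bench, where the middle of the slab's underside is when the board is home; the heat sink is then 6 mm from the panel, no room for a finger. z up.
- hole0 (a point): Centre of the board's hole at x +34, y +25 mm (the heat-sink end), on the slab's underside.
- post0 (a point): Standoff at x +34, y +25 mm of the chassis: the centre of its shoulder, 30 mm above the bench, foot 16 mm across; hole0 belongs on it. Above, a barbed head 20 mm high tapers from 17 mm (along x) to 7 mm at the tip. A board laid over the posts stops on the tapers about 12 mm above the shoulders; some 5 to 7 N per post snaps it down.
- hole1 (a point): Centre of the board's hole at x +34, y -25 mm (the heat-sink end), on the slab's underside.
- post1 (a point): Standoff at x +34, y -25 mm of the chassis: the centre of its shoulder, 30 mm above the bench, foot 16 mm across; hole1 belongs on it. Above, a barbed head 20 mm high tapers from 17 mm (along x) to 7 mm at the tip. A board laid over the posts stops on the tapers about 12 mm above the shoulders; some 5 to 7 N per post snaps it down.
- hole2 (a point): Centre of the board's hole at x -55, y +25 mm (the far-from-heat-sink end), on the slab's underside.
- post2 (a point): Standoff at x -55, y +25 mm of the chassis: the centre of its shoulder, 30 mm above the bench, foot 16 mm across; hole2 belongs on it. Above, a barbed head 20 mm high tapers from 17 mm (along x) to 7 mm at the tip. A board laid over the posts stops on the tapers about 12 mm above the shoulders; some 5 to 7 N per post snaps it down.
- hole3 (a point): Centre of the board's hole at x -55, y -25 mm (the far-from-heat-sink end), on the slab's underside.
- post3 (a point): Standoff at x -55, y -25 mm of the chassis: the centre of its shoulder, 30 mm above the bench, foot 16 mm across; hole3 belongs on it. Above, a barbed head 20 mm high tapers from 17 mm (along x) to 7 mm at the tip. A board laid over the posts stops on the tapers about 12 mm above the shoulders; some 5 to 7 N per post snaps it down.
- bench_timer: Bystander, to be left alone: the bench timer lying flat, 66x62x18 mm, at the front. Origin at the centre of its underside.
- reagent_c: Bystander, to be left alone: a round screw-cap bottle, 39 mm across, 68 mm tall, in the middle at the back. Origin at the centre of its underside.
- serum_b: Bystander, to be left alone: a round screw-cap bottle, 41 mm across, 70 mm tall, at the front left. Origin at the centre of its underside.
- serum_a: Bystander, to be left alone: a round screw-cap bottle, 41 mm across, 70 mm tall, at the back right. Origin at the centre of its underside.

How it is judged:
By the outcome, as a careful person would: the job done as asked, in the order asked, and still so for the second after the job is handed in, with the robot touching nothing.
It also fails if it takes over 72 s, if anything falls off the work surface, if the arm or the gripper's body presses on something with over 40 N, if the wrist force passes 120 N, or if a joint passes its speed limit or range.

ROBOT

A 6-joint arm with a two-finger parallel gripper is mounted at the origin on the work surface; the furniture and walls round the work are solid. World frame = base frame: x ahead of the robot, y to its left, z up, the work surface at z = 0. Lengths are in m, angles in degrees, forces in N, time in s.
With the tool pointing down it reaches from about 0.25 to 0.725 m from the base axis. Payload 9.7 kg.
Tool frame: the origin (TCP) lies at the very end of the fingers, on their centre line; the grasp point (between the pads) lies 19 mm behind it; y points along the fingers, x is the direction in which the jaws open and shut, and the axes are right-handed (so a half turn about y gives the same grasp; the last joint's range is limited). The gripper opens to 85 mm and grips with 20 to 120 N. Pads are 22 mm wide; open, the fingers measure 114 mm over their backs; the gripper's body (76 mm by 85 mm) begins 54 mm behind the grasp point. The pads swing forward as they close: fully open they stand 13 mm farther back than shut.
Start: joints at [70.588, 4.979, 10.078, 95.1, 0, 90], TCP at [0.183, 0.519, 0.231] pointing down, gripper open.
Joint ranges: [-179.16, 179.16], [-48.56, 103.87], [-65.8, 70.77], [-126.05, 130.52], [-82.76, 87.17], [-180, 180]. Speed limits (degrees/s): [127.2, 127.2, 147.25, 180, 180, 180].

INTERFACE

Orientations are given as [roll, pitch, yaw] about the fixed x, y, z axes, in that order (R = Rz(yaw) Ry(pitch) Rx(roll)).
In Python, from workcell import bot gives the robot as it stands.
- The arm moves only by the shell command python3 -m jog 'ROWS' [FORCE]. ROWS is JSON, a list of rows, each an object with "rotation": the turn, a rotation vector about the world's x, y, z in degrees, a list of three; "travel": the shift along the world's x, y, z in mm, a list of three; "jaw": the gripper command: -1 is shut, 1 is fully open, values between are in proportion. In form: [{"rotation": [rx, ry, rz], "travel": [x, y, z], "jaw": jaw}, ...]. A call has 1 to 8 rows; each row shifts and turns the commanded pose from where the row before left it; what a row does not reach is not made up. A row lasts 1/8 s, in which the tool goes at most 62.5 mm and 10.7 degrees, less where a joint would pass 70% of its speed; a pose out of reach is approached as far as the arm can. A call with a gripper value outside its range is refused whole. The fingers move at their own pace and stop on an object; FORCE is the grip in N (left out, the last holds). Time passes only in rows, so rows that do not move let the fingers close. It gives the time, the measured TCP pose, the force and the opening at its end, in the units of the state.
- bot.get_obs(): the state, without advancing time (a new reading comes with each control period).
- bot.camera(name): name is "side" or "top"; returns the picture (420x560x3 uint8, red, green, blue); there is no depth.
- bot.camera_params(name): a dict with "K" (3x3 intrinsics, pixels), "view" (4x4, takes a point from world to camera coordinates). Camera axes: x right, y up, looking along -z (the intrinsics and any distortion apply to the point x, -y, -z); pixel columns grow to the right and rows downward; lengths in m; the calibration is good to about 2 mm. A picture is of the moment at which its call begins. camera_params takes no time and is no camera call.
- bot.job_done(): hands the job in, once; it reports no verdict.
Trained networks look in the newest picture that a camera, given by its name, has taken for a name from the list of things; names that differ only in an ending like _2 or _b are one class to them, and where a whole thing is asked for, a point or a joint stands for the part that bears it (a point fixed in the world has none). Each returns a list of dicts, best first, with "score" (0 to 1); they miss things now and then, are a little off and sometimes report something else, mostly with a low value. They report only what shows in the picture. A call takes as long as a camera call.
- bot.recognise(camera, thing): "xy" ([column, row] in pixels, amid what is visible of it).
- bot.trace(camera, thing): "mask" (420x560 bool, what is visible of it) and "xy" ([column, row] in pixels, amid what is visible of it).
The state is a dict: "time": time; "q": joint angles; "qd": joint speeds; "joint_efforts": joint torques, N m; "ee_pos": TCP position; "tcp_rot": TCP orientation; "wrist_force": force on the tool from outside, world axes, zero at the start; "torque": the same for the moment, N m; "opening": finger opening in m.
Only numpy, scipy, OpenCV 4.12 (cv2) and the standard library are available. Lean on these libraries where they do the work, as an engineer would, in place of code of your own. Each camera call takes 0.05 s, during which the arm holds its last target.

## Working session

There is one attempt and no reset: what is moved stays moved. The work goes in short steps, Python scripts to look and compute and a shell command to move; the robot and the scene stay as the last step left them, time stands still between calls to the robot, and variables do not carry over. Pictures are saved under pics/ and viewed, and the job is handed in when it is done.

```bash
ls; mkdir -p pics; python3 - <<'E'
from workcell import bot
import cv2,json
o=bot.get_obs();print(o)
for c in("top","side"):
    im=bot.camera(c);cv2.imwrite(f"pics/{c}0.png",im[:,:,::-1])
    p=bot.camera_params(c);print(c,p)
E
```

```text
pics
{'time': 0.0, 'q': array([7.05888907e+01, 5.00941020e+00, 1.00336547e+01, 9.51003646e+01,
       3.63730552e-04, 8.99985506e+01]), 'qd': array([-0.01568503, -0.0620929 ,  0.03850828,  0.01914795,  0.05157424,
       -0.0165847 ]), 'joint_efforts': array([ 3.31284355e-03, -5.20388532e+01,  4.64803791e+01,  1.64631981e-02,
        7.87276804e-05, -2.84655670e-05]), 'ee_pos': array([0.18270694, 0.51850902, 0.23059214]), 'tcp_rot': array([-8.99996343e+01,  7.61200690e-02,  7.05903401e+01]), 'wrist_force': array([ 0.19790336, -0.69609785,  0.63947782]), 'torque': array([ 0.03271987,  0.00320142, -0.00456169]), 'opening': 0.08573691268339112}
top {'K': array([[452.69304032,   0.        , 284.6883805 ],
       [  0.        , 452.69304032, 218.57774189],
       [  0.        ,   0.        ,   1.        ]]), 'view': array([[ 0.01006569, -0.99964181,  0.0247978 ,  0.00677298],
       [ 0.99776385,  0.0116793 ,  0.06580951, -0.5232365 ],
       [-0.06607556,  0.02407993,  0.99752402, -1.08618184],
       [ 0.        ,  0.        ,  0.        ,  1.        ]])}
side {'K': array([[391.91390508,   0.        , 280.73442355],
       [  0.        , 391.91390508, 207.83183821],
       [  0.        ,   0.        ,   1.        ]]), 'view': array([[-0.9566477 , -0.29040162, -0.02218271,  0.50546881],
       [ 0.16860087, -0.61429174,  0.77085628, -0.1189551 ],
       [-0.23748457,  0.73369787,  0.63662274, -0.75638673],
       [ 0.        ,  0.        ,  0.        ,  1.        ]])}
```

View pics/top0.png

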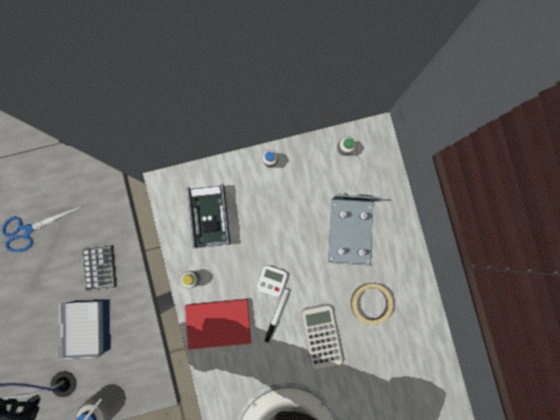

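View pics/side0.png

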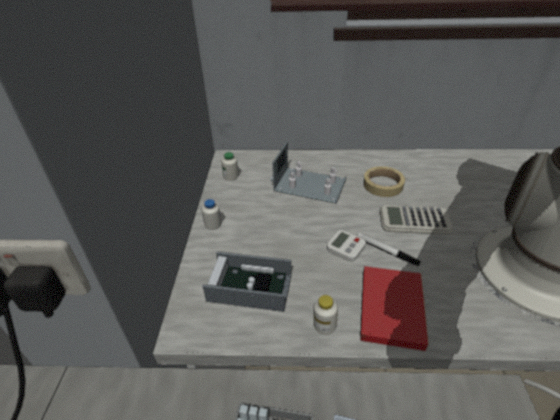

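```bash
cat > h.py <<'E'
from workcell import bot
import numpy as np,cv2
from scipy.optimize import least_squares
P={c:bot.camera_params(c) for c in("top","side")}
def proj(c,X):
    X=np.atleast_2d(X);V=P[c]["view"];q=X@V[:3,:3].T+V[:3,3]
    K=P[c]["K"];return np.c_[K[0,2]+K[0,0]*q[:,0]/-q[:,2],K[1,2]+K[1,1]*-q[:,1]/-q[:,2]]
def onplane(c,uv,z):
    V=P[c]["view"];K=P[c]["K"];d=np.array([(uv[0]-K[0,2])/K[0,0],-(uv[1]-K[1,2])/K[1,1],-1])
    R=V[:3,:3];o=-R.T@V[:3,3];d=R.T@d;return o+d*(z-o[2])/d[2]
BO=dict(board_mid=(0,0,0),edge_rails=(-10,0,3),heat_sink=(57,0,17),press_rear=(27,0,2),press_front=(-54,0,2),hole0=(34,25,-2),hole1=(34,-25,-2),hole2=(-55,25,-2),hole3=(-55,-25,-2))
CH=dict(chassis_mid=(0,0,0),post0=(34,25,0),post1=(34,-25,0),post2=(-55,25,0),post3=(-55,-25,0))
def T(x,y,yaw,z):
    c,s=np.cos(yaw),np.sin(yaw)
    return lambda p:np.array([x+c*p[0]/1e3-s*p[1]/1e3,y+s*p[0]/1e3+c*p[1]/1e3,z+p[2]/1e3])
def detect(names,cams=("top","side")):
    D=[]
    for c in cams:
        bot.camera(c)
        for n in names:
            for r in bot.recognise(c,n)[:1]: D.append((c,n,r["score"],np.array(r["xy"],float)))
    return D
def fit(D,M,z,x0,freez=False,minscore=.4):
    D=[d for d in D if d[2]>=minscore]
    def f(v):
        t=T(v[0],v[1],v[2],v[3] if freez else z)
        return np.concatenate([proj(c,t(M[n]))[0]-xy for c,n,s,xy in D])
    r=least_squares(f,list(x0)+([z] if freez else []),loss="soft_l1",f_scale=1.0,x_scale=[.01,.01,.05]+([.01] if freez else []))
    return r.x,[(c,n,round(s,2),np.round(e,1).tolist()) for (c,n,s,xy),e in zip(D,f(r.x).reshape(-1,2))]
E
python3 - <<'E'
from h import *
import pickle
np.set_printoptions(precision=4,suppress=True)
D=detect(list(BO)+list(CH)+["carrier_floor"])
pickle.dump(D,open("d0.pkl","wb"))
for d in D: print(d)
print(onplane("top",(209,215),.014),onplane("top",(352,230),.03))
for M,z,x0 in((BO,.014,None),(CH,.03,None)):
    x0=onplane("top",(209,215) if M is BO else(352,230),z)
    dd=[d for d in D if d[1] in M]
    for fz in(False,True):
        x,r=fit(dd,M,z,[x0[0],x0[1],.1],fz);print(x,np.degrees(x[2]));[print("  ",a) for a in r if not fz]
for n in("bench_timer","reagent_c","serum_b","serum_a"):
    for r in bot.recognise("top",n)[:4]: print(n,r["score"],r["xy"],onplane("top",r["xy"],.03))
E
```

```text
('top', 'edge_rails', 0.67, array([207.3, 220. ]))
('top', 'heat_sink', 0.64, array([210.2, 213.8]))
('top', 'press_rear', 0.78, array([210.7, 211.1]))
('top', 'press_front', 0.69, array([208.9, 216.8]))
('top', 'hole0', 0.56, array([212.2, 215.3]))
('top', 'hole1', 0.56, array([212.2, 215.3]))
('top', 'hole2', 0.56, array([212.2, 215.3]))
('top', 'hole3', 0.56, array([212.2, 215.3]))
('top', 'chassis_mid', 0.93, array([351.1, 228.1]))
('top', 'post0', 0.78, array([350.5, 229.7]))
('top', 'post1', 0.78, array([350.5, 229.7]))
('top', 'post2', 0.78, array([350.5, 229.7]))
('top', 'post3', 0.78, array([350.5, 229.7]))
('top', 'carrier_floor', 0.74, array([224.3, 228.9]))
('side', 'board_mid', 0.95, array([243.8, 278.5]))
('side', 'edge_rails', 0.59, array([244.4, 276.8]))
('side', 'press_rear', 0.71, array([246.2, 274.6]))
('side', 'hole0', 0.92, array([245.7, 278.9]))
('side', 'hole1', 0.92, array([245.7, 278.9]))
('side', 'hole2', 0.92, array([245.7, 278.9]))
('side', 'hole3', 0.92, array([245.7, 278.9]))
('side', 'chassis_mid', 0.95, array([300.5, 181.5]))
('side', 'post0', 0.82, ar
[... 1183 characters left out ...]
', 'post2', 0.78, [8.6, 17.6])
   ('top', 'post3', 0.78, [18.9, -0.3])
   ('side', 'chassis_mid', 0.95, [5.3, -2.5])
   ('side', 'post0', 0.82, [0.1, 9.5])
   ('side', 'post1', 0.82, [-14.7, 0.8])
   ('side', 'post2', 0.82, [25.2, -5.7])
   ('side', 'post3', 0.82, [10.4, -13.7])
[ 0.5189 -0.1525 -0.7795  0.0044] -44.66327031506681
bench_timer 0.76 [273.3, 280.9] [0.373  0.0385 0.03  ]
reagent_c 0.78 [269.4, 156.7] [0.6724 0.0514 0.03  ]
reagent_c 0.6 [206.4, 213.2] [0.533  0.2009 0.03  ]
serum_b 0.7 [344.9, 144.2] [ 0.7061 -0.1325  0.03  ]
serum_b 0.61 [188.3, 278.4] [0.3772 0.2404 0.03  ]
serum_a 0.7 [344.9, 144.2] [ 0.7061 -0.1325  0.03  ]
serum_a 0.61 [188.3, 278.4] [0.3772 0.2404 0.03  ]
```

```bash
python3 - <<'E'
from h import *
for c in("top","side"):
    im=np.mean([bot.camera(c).astype(float) for _ in range(4)],0).astype(np.uint8)
    cv2.imwrite(f"pics/avg_{c}.png",im[:,:,::-1])
im=cv2.imread("pics/avg_top.png")
a=cv2.resize(im[175:260,178:242],None,fx=7,fy=7,interpolation=cv2.INTER_CUBIC)
cv2.imwrite("pics/c1.png",np.clip(a*1.6,0,255))
a=cv2.resize(im[185:275,320:400],None,fx=6.5,fy=6.5,interpolation=cv2.INTER_CUBIC);cv2.imwrite("pics/c2.png",a)
im=cv2.imread("pics/avg_side.png")
a=cv2.resize(im[245:315,200:300],None,fx=8,fy=8,interpolation=cv2.INTER_CUBIC);cv2.imwrite("pics/c3.png",np.clip(a*1.4,0,255))
a=cv2.resize(im[140:208,265:355],None,fx=8,fy=8,interpolation=cv2.INTER_CUBIC);cv2.imwrite("pics/c4.png",a)
E
```

```text
[ WARN:0@6.568] global loadsave.cpp:1063 imwrite_ Unsupported depth image for selected encoder is fallbacked to CV_8U.
```

View pics/c1.png

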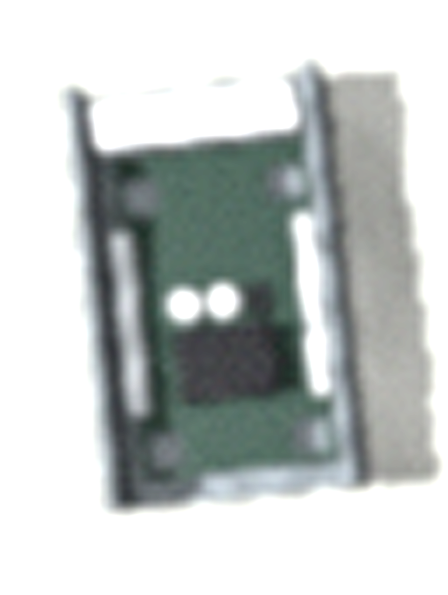

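View pics/c2.png

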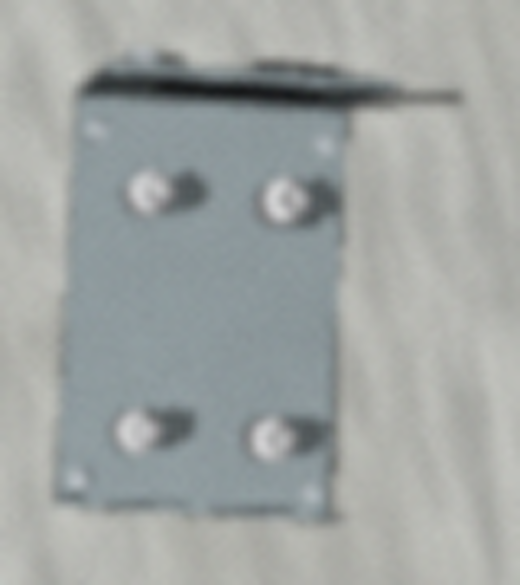

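View pics/c3.png

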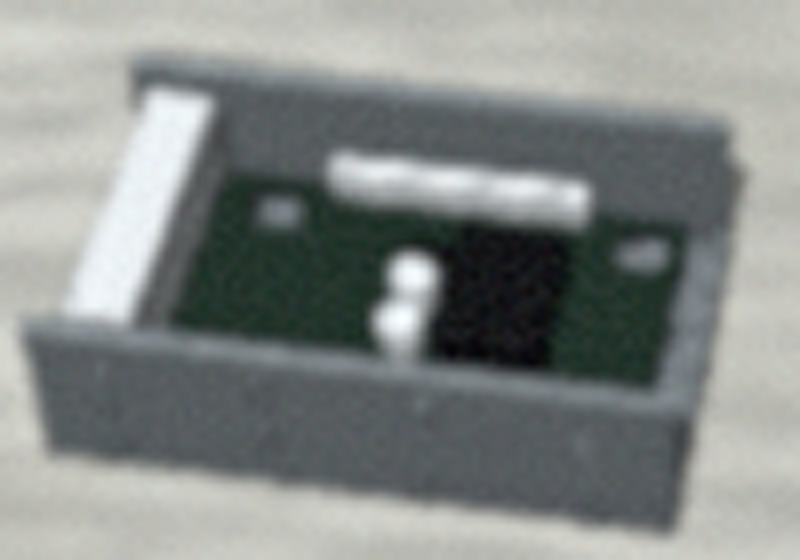

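View pics/c4.png

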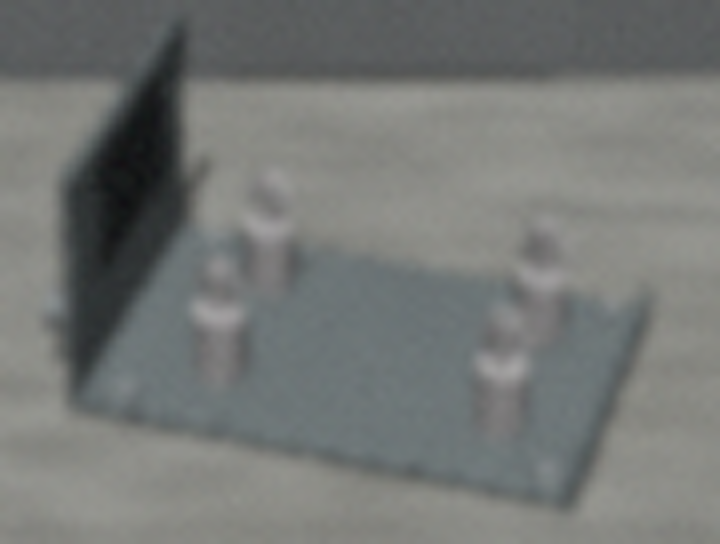

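```bash
cat > fitpts.py <<'E'
from h import *
def fitpts(obs,z,x0,show=True,loss="soft_l1"):
    # obs: (cam, model mm, (u,v) px)
    def f(v):
        t=T(*v,z); return np.concatenate([proj(c,t(m))[0]-np.array(p) for c,m,p in obs])
    r=least_squares(f,x0,loss=loss,x_scale=[.01,.01,.05])
    if show:
        for o,e in zip(obs,f(r.x).reshape(-1,2)): print("   ",o[0],o[1],np.round(e,1))
    print("x,y,yawdeg",np.round(r.x[:2],4),round(np.degrees(r.x[2]),2),"z",z);return r.x
def crop(s,o): return lambda u,v:(o[0]+(u+.5)/s-.5,o[1]+(v+.5)/s-.5)
E
python3 - <<'E'
from fitpts import *
t,s=crop(6.5,(320,185)),crop(8,(265,140))
A=[("top",(34,25,14),t(150,190)),("top",(34,-25,14),t(285,200)),("top",(-55,25,14),t(138,430)),("top",(-55,-25,14),t(270,438))]
B=[("side",(34,25,20),s(220,256)),("side",(34,-25,20),s(272,172)),("side",(-55,25,20),s(508,306)),("side",(-55,-25,20),s(546,220)),
("side",(34,25,0),s(218,308)),("side",(34,-25,0),s(268,227)),("side",(-55,25,0),s(502,360)),("side",(-55,-25,0),s(541,272))]
for o in(A,B,A+B): fitpts(o,.03,[.5,-.15,0],o is not A)
t,s=crop(7,(178,175)),crop(8,(200,245))
A=[("top",(65,34,28),t(92,97)),("top",(65,-34,28),t(298,84)),("top",(49,-34,28),t(300,132)),("top",(49,34,28),t(103,150)),
("top",(34,25,0),t(139,192)),("top",(34,-25,0),t(289,182)),("top",(-55,25,0),t(166,448)),("top",(-55,-25,0),t(318,436)),
("top",(-10,33,10),t(131,325)),("top",(-10,-33,10),t(310,305))]
B=[("side",(65,-34,28),s(148,92)),("side",(49,-34,28),s(212,98)),("side",(34,-25,0),s(279,212)),("side",(-55,-25,0),s(642,254)),("side",(21,-33,10),s(332,156)),("side",(-41,-33,10),s(590,186))]
for o in(A,B,A+B): fitpts(o,.014,[.53,.19,0],True)
E
```

```text
x,y,yawdeg [ 0.4995 -0.1482] -3.23 z 0.03
    side (34, 25, 20) [-0.2  0. ]
    side (34, -25, 20) [-0.4 -0.3]
    side (-55, 25, 20) [-0.1  0.2]
    side (-55, -25, 20) [ 0.1 -0.3]
    side (34, 25, 0) [0.1 0.3]
    side (34, -25, 0) [ 0.  -0.5]
    side (-55, 25, 0) [0.1 0.4]
    side (-55, -25, 0) [ 0.3 -0. ]
x,y,yawdeg [ 0.5022 -0.1491] -2.57 z 0.03
    top (34, 25, 14) [-0.  -0.9]
    top (34, -25, 14) [ 0.  -1.1]
    top (-55, 25, 14) [-0.1 -0.5]
    top (-55, -25, 14) [ 0.5 -0.5]
    side (34, 25, 20) [0.1 0.2]
    side (34, -25, 20) [-0.1 -0.1]
    side (-55, 25, 20) [0.1 0.5]
    side (-55, -25, 20) [ 0.5 -0. ]
    side (34, 25, 0) [0.4 0.5]
    side (34, -25, 0) [ 0.4 -0.3]
    side (-55, 25, 0) [0.4 0.7]
    side (-55, -25, 0) [0.6 0.3]
x,y,yawdeg [ 0.5013 -0.1484] -2.87 z 0.03
    top (65, 34, 28) [0.6 0.5]
    top (65, -34, 28) [-0.3 -0.4]
    top (49, -34, 28) [ 0.  -0.6]
    top (49, 34, 28) [-0.4 -0.4]
    top (34, 25, 0) [0.7 0.7]
    top (34, -25, 0) [-0.2  0.1]
    top (-55, 25, 0) [0.1 0.5]
    top (-55, -25, 0) [-1.   0.1]
    top (-10, 33, 10) [-0.5 -0.3]
    to
[... 190 characters left out ...]
, 0) [ 0.1 -0.6]
    side (21, -33, 10) [0.2 0.9]
    side (-41, -33, 10) [-0.1  0.4]
x,y,yawdeg [0.5306 0.1969] 8.08 z 0.014
    top (65, 34, 28) [-0.2  0.3]
    top (65, -34, 28) [-1.1 -1.1]
    top (49, -34, 28) [-0.7 -1.4]
    top (49, 34, 28) [-1.1 -0.6]
    top (34, 25, 0) [0.2 0.4]
    top (34, -25, 0) [-0.8 -0.6]
    top (-55, 25, 0) [0.3 0.1]
    top (-55, -25, 0) [-0.9 -0.7]
    top (-10, 33, 10) [-0.7 -0.6]
    top (-10, -33, 10) [ 1. -1.]
    side (65, -34, 28) [ 0.8 -0.8]
    side (49, -34, 28) [ 0.9 -0.7]
    side (34, -25, 0) [ 0.4 -0.6]
    side (-55, -25, 0) [ 0.7 -0.7]
    side (21, -33, 10) [0.9 0.5]
    side (-41, -33, 10) [0.5 0.3]
x,y,yawdeg [0.53   0.1959] 7.42 z 0.014
```

```bash
python3 -m jog '[{"rotation":[0,0,-7.95],"travel":[45,-35,0],"jaw":-0.1},{"rotation":[0,0,-7.95],"travel":[45,-35,0],"jaw":-0.1},{"rotation":[0,0,-7.95],"travel":[45,-35,0],"jaw":-0.1},{"rotation":[0,0,-7.95],"travel":[45,-35,0],"jaw":-0.1},{"rotation":[0,0,-7.95],"travel":[45,-35,0],"jaw":-0.1},{"rotation":[0,0,-7.95],"travel":[45,-35,0],"jaw":-0.1},{"rotation":[0,0,-7.95],"travel":[45,-35,0],"jaw":-0.1},{"rotation":[0,0,-7.95],"travel":[45,-35,0],"jaw":-0.1}]' 80; python3 -c "
from workcell import bot
print(bot.get_obs()['q'])"
```

```text
time: 3.3
ee_pos: [0.5442, 0.2373, 0.2314]
tcp_rot: [-90.0, -0.0, 6.7]
wrist_force: [0.6, 0.5, -0.1]
opening: 0.0386
[2.35623721e+01 1.11160814e+01 1.69358309e+01 9.57926783e+01
 4.33560263e-03 1.06841780e+02]
```

```bash
python3 -m jog '[{"rotation":[0,0,0],"travel":[21,-17,-20],"jaw":-0.1},{"rotation":[0,0,0.3],"travel":[21,-17,-30],"jaw":-0.1},{"rotation":[0,0,0],"travel":[0,0,-40],"jaw":-0.1},{"rotation":[0,0,0],"travel":[0,0,-41],"jaw":-0.1},{"rotation":[0,0,0],"travel":[0,0,-20],"jaw":-0.1},{"rotation":[0,0,0],"travel":[0,0,0],"jaw":-0.1}]' 80; python3 - <<'E'
from h import *
np.set_printoptions(precision=4,suppress=True)
print(bot.get_obs()["ee_pos"])
a=cv2.resize(bot.camera("top")[150:260,150:270],None,fx=5,fy=5,interpolation=cv2.INTER_CUBIC)
b=cv2.resize(bot.camera("side")[170:320,170:320],None,fx=4,fy=4,interpolation=cv2.INTER_CUBIC)
cv2.imwrite("pics/d1.png",a[:,:,::-1]);cv2.imwrite("pics/d2.png",b[:,:,::-1])
E
```

```text
time: 4.05
ee_pos: [0.5838, 0.2043, 0.0785]
tcp_rot: [-90.0, 0.2, 7.3]
wrist_force: [0.9, -0.3, 0.3]
opening: 0.0389
[0.5838 0.2043 0.0785]
```

View pics/d2.png

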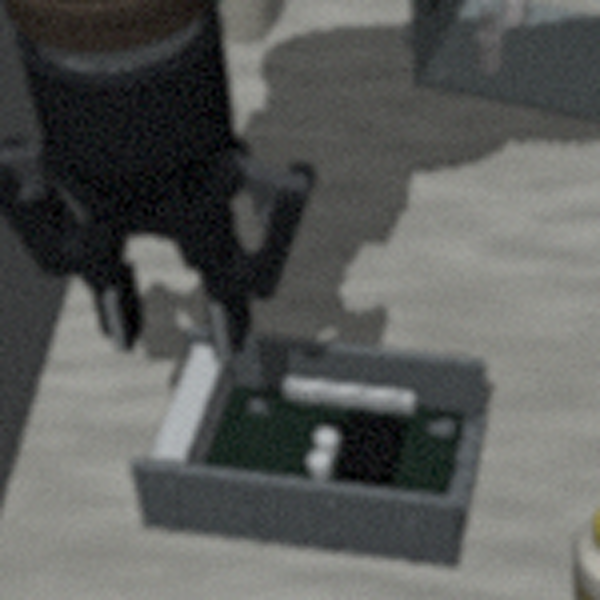

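View pics/d1.png

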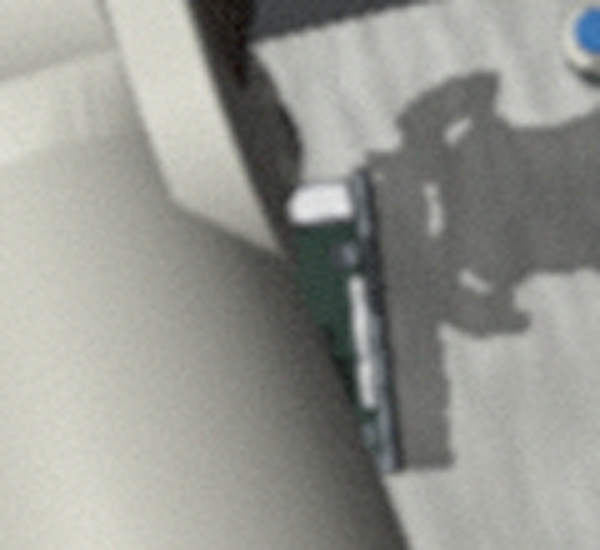

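```bash
python3 -m jog '[{"rotation":[0,0,0],"travel":[2,-1,-20],"jaw":-0.1},{"rotation":[0,0,0],"travel":[0,0,-15],"jaw":-0.1},{"rotation":[0,0,0],"travel":[0,0,-12],"jaw":-0.1},{"rotation":[0,0,0],"travel":[0,0,-8],"jaw":-0.1},{"rotation":[0,0,0],"travel":[0,0,-2],"jaw":-0.1},{"rotation":[0,0,0],"travel":[0,0,0],"jaw":-0.1}]' 80
```

```text
time: 4.9
ee_pos: [0.5869, 0.2038, 0.0235]
tcp_rot: [-90.0, -0.0, 7.3]
wrist_force: [0.4, 0.2, 0.5]
opening: 0.0382
```

```bash
python3 -m jog '[{"rotation":[0,0,0],"travel":[0,0,-2.5],"jaw":-0.1},{"rotation":[0,0,0],"travel":[0,0,0],"jaw":-0.1},{"rotation":[0,0,0],"travel":[0,0,0],"jaw":-1},{"rotation":[0,0,0],"travel":[0,0,0],"jaw":-1},{"rotation":[0,0,0],"travel":[0,0,0],"jaw":-1},{"rotation":[0,0,0],"travel":[0,0,0],"jaw":-1},{"rotation":[0,0,0],"travel":[0,0,0],"jaw":-1}]' 80
```

```text
time: 5.78
ee_pos: [0.5869, 0.2038, 0.0211]
tcp_rot: [-90.0, -0.0, 7.3]
wrist_force: [-0.8, -0.0, 5.2]
opening: 0.0143
```

```bash
python3 -m jog '[{"rotation":[0,0,0],"travel":[0,0,4],"jaw":-1},{"rotation":[0,0,0],"travel":[0,0,10],"jaw":-1},{"rotation":[0,0,0],"travel":[0,0,15],"jaw":-1},{"rotation":[0,0,0],"travel":[0,0,20],"jaw":-1},{"rotation":[0,0,0],"travel":[0,0,20],"jaw":-1},{"rotation":[0,0,0],"travel":[0,0,15],"jaw":-1},{"rotation":[0,0,0],"travel":[0,0,6],"jaw":-1},{"rotation":[0,0,0],"travel":[0,0,0],"jaw":-1}]' 80; python3 - <<'E'
from h import *
print(bot.get_obs()["torque"])
b=cv2.resize(bot.camera("side")[150:320,150:320],None,fx=3.5,fy=3.5,interpolation=cv2.INTER_CUBIC)
cv2.imwrite("pics/e2.png",b[:,:,::-1])
E
```

```text
time: 6.78
ee_pos: [0.5869, 0.2038, 0.111]
tcp_rot: [-90.0, -0.0, 7.3]
wrist_force: [-1.0, -0.6, -2.7]
opening: 0.0143
[-0.02026438 -0.14305513  0.02756743]
```

View pics/e2.png

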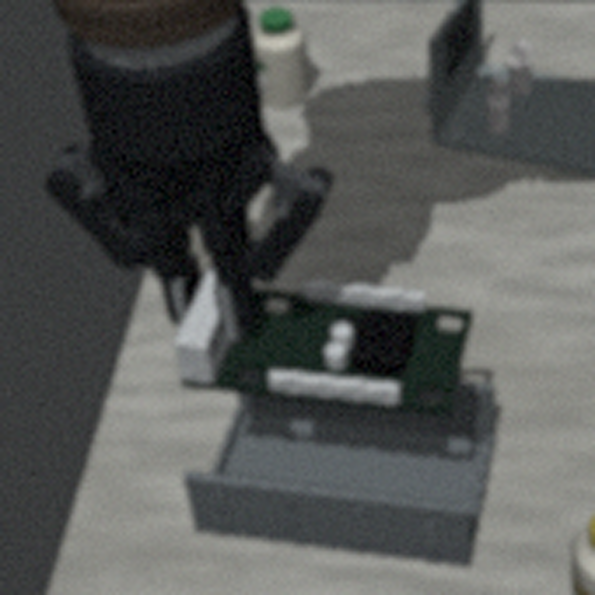

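```bash
python3 -m jog '[{"rotation":[0,0,-1],"travel":[-1,-20,0],"jaw":-1},{"rotation":[0,0,-2],"travel":[-1,-35,0],"jaw":-1},{"rotation":[0,0,-2.3],"travel":[-1,-40,0],"jaw":-1},{"rotation":[0,0,-2],"travel":[-1,-40,0],"jaw":-1},{"rotation":[0,0,-2],"travel":[-1,-28,-10],"jaw":-1},{"rotation":[0,0,-1],"travel":[0,-14,-20],"jaw":-1},{"rotation":[0,0,0],"travel":[0,0,-20],"jaw":-1},{"rotation":[0,0,0],"travel":[0,0,0],"jaw":-1}]' 80
python3 -m jog '[{"rotation":[0,0,0],"travel":[0,0,-18],"jaw":-1},{"rotation":[0,0,0],"travel":[0,0,-12],"jaw":-1},{"rotation":[0,0,0],"travel":[0,0,-8],"jaw":-1},{"rotation":[0,0,0],"travel":[0,0,-3],"jaw":-1},{"rotation":[0,0,0],"travel":[0,0,0],"jaw":-1}]' 80; python3 - <<'E'
from h import *
b=cv2.resize(bot.camera("side")[130:320,170:390],None,fx=3,fy=3,interpolation=cv2.INTER_CUBIC)
cv2.imwrite("pics/f2.png",b[:,:,::-1])
E
```

```text
time: 7.82
ee_pos: [0.5802, 0.0257, 0.0588]
tcp_rot: [-90.0, 0.2, -3.1]
wrist_force: [-0.5, -0.7, -2.6]
opening: 0.0145
time: 8.45
ee_pos: [0.5818, 0.0268, 0.0198]
tcp_rot: [-90.0, -0.0, -3.0]
wrist_force: [-0.1, -0.3, -2.7]
opening: 0.0145
```

View pics/f2.png

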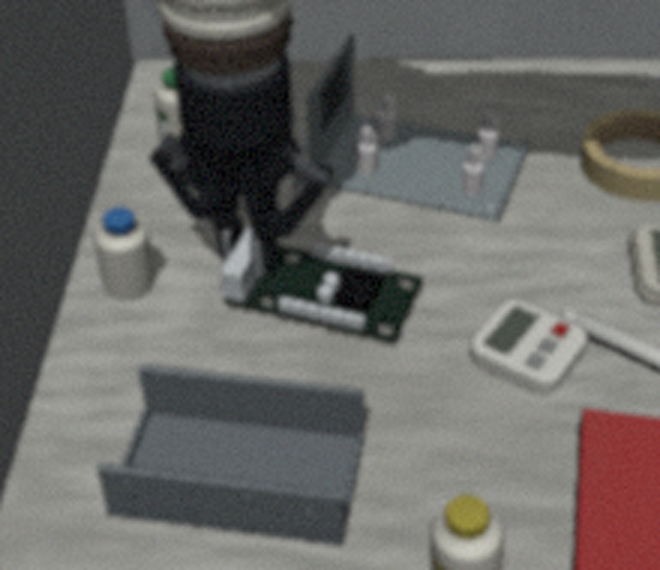

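```bash
python3 -m jog '[{"rotation":[0,0,0],"travel":[0,0,-1.5],"jaw":-1},{"rotation":[0,0,0],"travel":[0,0,-1],"jaw":-1},{"rotation":[0,0,0],"travel":[0,0,0],"jaw":-1}]' 80
```

```text
time: 8.88
ee_pos: [0.5818, 0.0267, 0.0173]
tcp_rot: [-90.0, -0.0, -3.0]
wrist_force: [-0.5, 0.4, -3.0]
opening: 0.0143
```

```bash
python3 -m jog '[{"rotation":[0,0,0],"travel":[0,0,-0.7],"jaw":-1},{"rotation":[0,0,0],"travel":[0,0,0],"jaw":-1}]' 80;python3 -m jog '[{"rotation":[0,0,0],"travel":[0,0,-0.7],"jaw":-1},{"rotation":[0,0,0],"travel":[0,0,0],"jaw":-1}]' 80
```

```text
time: 9.12
ee_pos: [0.5819, 0.0267, 0.0171]
tcp_rot: [-90.0, -0.0, -3.0]
wrist_force: [-1.4, 0.3, 3.5]
opening: 0.0144
time: 9.38
ee_pos: [0.5821, 0.0267, 0.017]
tcp_rot: [-90.0, -0.1, -3.0]
wrist_force: [-3.4, -1.2, 7.8]
opening: 0.0142
```

```bash
python3 -m jog '[{"rotation":[0,0,0],"travel":[0,0,0.7],"jaw":-1},{"rotation":[0,0,0],"travel":[0,0,0],"jaw":-0.1},{"rotation":[0,0,0],"travel":[0,0,0],"jaw":-0.1},{"rotation":[0,0,0],"travel":[0,0,0],"jaw":-0.1},{"rotation":[0,0,0],"travel":[0,0,0],"jaw":-0.1}]' 80;
python3 -m jog '[{"rotation":[0,0,0],"travel":[0,0,4],"jaw":-0.1},{"rotation":[0,0,0],"travel":[0,0,15],"jaw":-0.1},{"rotation":[0,0,0],"travel":[0,0,30],"jaw":-0.1},{"rotation":[0,0,8],"travel":[-15,0,35],"jaw":1},{"rotation":[0,0,10],"travel":[-25,0,10],"jaw":1},{"rotation":[0,0,10],"travel":[-15,1,0],"jaw":1},{"rotation":[0,0,10],"travel":[-7,2,0],"jaw":1},{"rotation":[0,0,10],"travel":[0,0,0],"jaw":1}]' 80
python3 -m jog '[{"rotation":[0,0,10],"travel":[0,0,0],"jaw":1},{"rotation":[0,0,10],"travel":[0,0,0],"jaw":1},{"rotation":[0,0,10],"travel":[0,0,0],"jaw":1},{"rotation":[0,0,10],"travel":[0,0,0],"jaw":1},{"rotation":[0,0,2],"travel":[0,0,0],"jaw":1},{"rotation":[0,0,0],"travel":[0,0,0],"jaw":1}]' 80
python3 - <<'E'
from h import *
print(bot.get_obs()["q"])
for c in("top","side"): cv2.imwrite(f"pics/g_{c}.png",bot.camera(c)[:,:,::-1])
b=cv2.resize(cv2.imread("pics/g_side.png")[130:320,170:390],None,fx=3,fy=3,interpolation=cv2.INTER_CUBIC)
cv2.imwrite("pics/g2.png",b)
E
```

```text
time: 10.0
ee_pos: [0.5818, 0.0267, 0.0165]
tcp_rot: [-90.0, 0.0, -3.0]
wrist_force: [0.8, 0.4, 0.6]
opening: 0.0384
time: 11.0
ee_pos: [0.5197, 0.0299, 0.1122]
tcp_rot: [-90.1, -0.1, 45.3]
wrist_force: [-0.1, -0.2, -0.9]
opening: 0.0853
time: 11.75
ee_pos: [0.5199, 0.0297, 0.1112]
tcp_rot: [-90.0, -0.0, 86.8]
wrist_force: [-0.6, 0.3, 0.2]
opening: 0.0854
[ 3.27148964e+00  2.64003489e-01 -8.08284864e+00  8.16160131e+01
 -4.80513773e-05  6.44846663e+00]
```

View pics/g2.png

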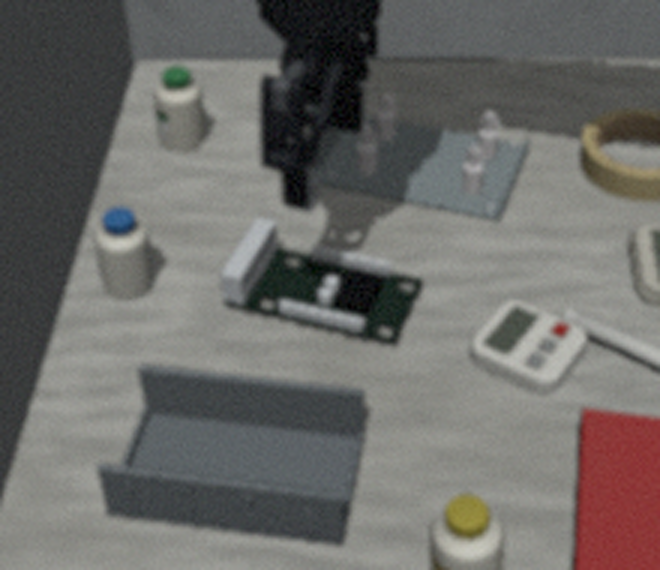

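View pics/g_top.png

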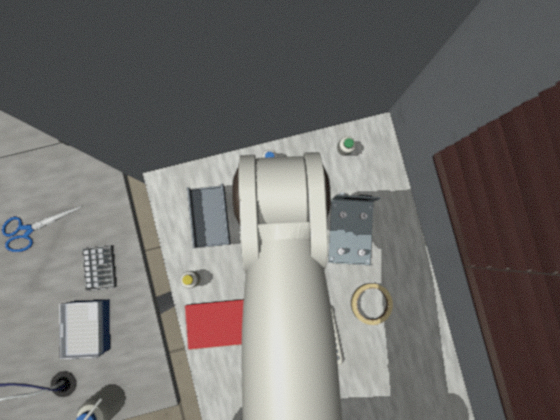

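```bash
python3 - <<'E'
from h import *
im=np.mean([bot.camera("side").astype(float) for _ in range(4)],0).astype(np.uint8)[:,:,::-1]
cv2.imwrite("pics/g4.png",im)
b=cv2.resize(im[195:250,235:320],None,fx=9,fy=9,interpolation=cv2.INTER_CUBIC)
cv2.imwrite("pics/g3.png",np.clip(b.astype(float)*1.4,0,255).astype(np.uint8))
E
```

```text
(no output)
```

View pics/g3.png

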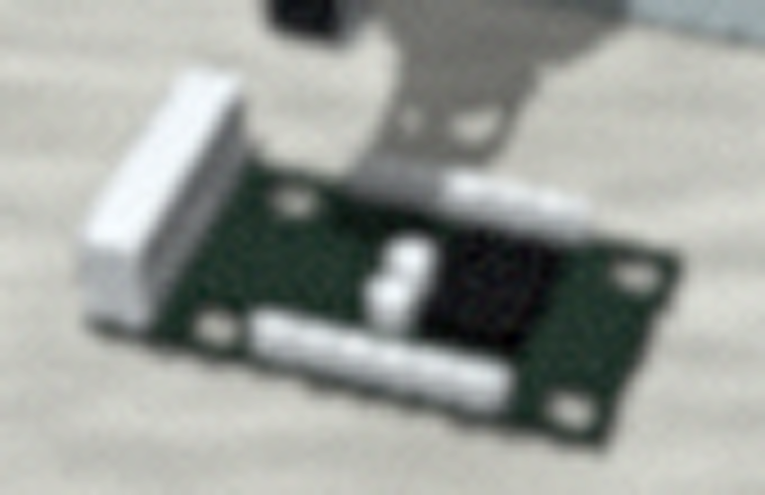

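```bash
python3 - <<'E'
from fitpts import *
s=crop(9,(235,195))
B=[("side",(34,25,0),s(217,328)),("side",(34,-25,0),s(295,202)),("side",(-55,25,0),s(572,410)),("side",(-55,-25,0),s(636,275)),
("side",(65,-34,28),s(190,68)),("side",(49,-34,28),s(242,85)),("side",(65,34,28),s(88,235)),("side",(49,34,28),s(142,248)),("side",(-65,-34,1),s(682,258)),("side",(-65,34,1),s(605,438))]
fitpts(B,.010,[.53,.03,0])
E
```

```text
side (34, 25, 0) [0.3 0.1]
    side (34, -25, 0) [-0.  -0.4]
    side (-55, 25, 0) [0.3 0.1]
    side (-55, -25, 0) [ 0.1 -0.2]
    side (65, -34, 28) [-0.4 -0.3]
    side (49, -34, 28) [ 0.5 -0.8]
    side (65, 34, 28) [-1.4  0.3]
    side (49, 34, 28) [-0.4  0.4]
    side (-65, -34, 1) [ 0.6 -0.3]
    side (-65, 34, 1) [-0.1  0.6]
x,y,yawdeg [0.5255 0.0309] -2.7 z 0.01
```

```bash
python3 -m jog '[{"rotation":[0,0,0.2],"travel":[10,0.7,-15],"jaw":1},{"rotation":[0,0,0],"travel":[0,0,-30],"jaw":1},{"rotation":[0,0,0],"travel":[0,0,-25],"jaw":1},{"rotation":[0,0,0],"travel":[0,0,-15],"jaw":1},{"rotation":[0,0,0],"travel":[0,0,-6],"jaw":1},{"rotation":[0,0,0],"travel":[0,0,0],"jaw":1}]' 80
python3 - <<'E'
from h import *
im=np.mean([bot.camera("side").astype(float) for _ in range(2)],0).astype(np.uint8)[:,:,::-1]
b=cv2.resize(im[150:260,220:340],None,fx=5,fy=5,interpolation=cv2.INTER_CUBIC)
cv2.imwrite("pics/i3.png",np.clip(b.astype(float)*1.4,0,255).astype(np.uint8))
E
```

```text
time: 12.8
ee_pos: [0.53, 0.0305, 0.0196]
tcp_rot: [-90.0, -0.0, 87.2]
wrist_force: [0.0, 0.1, 0.3]
opening: 0.0848
```

View pics/i3.png

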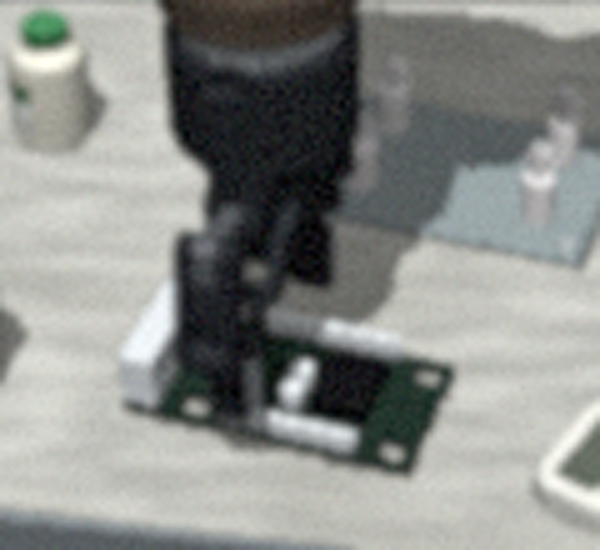

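```bash
python3 -m jog '[{"rotation":[0,0,0],"travel":[0,0,-8],"jaw":1},{"rotation":[0,0,0],"travel":[0,0,-4],"jaw":1},{"rotation":[0,0,0],"travel":[0,0,0],"jaw":1}]' 80
python3 -m jog '[{"rotation":[0,0,0],"travel":[0,0,-5],"jaw":1},{"rotation":[0,0,0],"travel":[0,0,-2.5],"jaw":1},{"rotation":[0,0,0],"travel":[0,0,0],"jaw":1}]' 80
```

```text
time: 13.28
ee_pos: [0.5295, 0.0304, 0.0071]
tcp_rot: [-90.0, 0.0, 87.2]
wrist_force: [0.3, -0.1, -0.6]
opening: 0.0856
time: 13.65
ee_pos: [0.5296, 0.0304, -0.0002]
tcp_rot: [-90.0, 0.0, 87.2]
wrist_force: [0.2, 0.0, 0.2]
opening: 0.0856
```

```bash
python3 -m jog '[{"rotation":[0,0,0],"travel":[0,0,0],"jaw":0.4},{"rotation":[0,0,0],"travel":[0,0,0],"jaw":0.4},{"rotation":[0,0,0],"travel":[0,0,0],"jaw":-1},{"rotation":[0,0,0],"travel":[0,0,0],"jaw":-1},{"rotation":[0,0,0],"travel":[0,0,0],"jaw":-1},{"rotation":[0,0,0],"travel":[0,0,0],"jaw":-1}]' 60
python3 -m jog '[{"rotation":[0,0,0],"travel":[0,0,2],"jaw":-1},{"rotation":[0,0,0],"travel":[0,0,6],"jaw":-1},{"rotation":[0,0,0],"travel":[0,0,12],"jaw":-1},{"rotation":[0,0,0],"travel":[0,0,12],"jaw":-1},{"rotation":[0,0,0],"travel":[0,0,6],"jaw":-1},{"rotation":[0,0,0],"travel":[0,0,0],"jaw":-1}]' 90
python3 - <<'E'
from h import *
print(bot.get_obs()["torque"])
im=np.mean([bot.camera("side").astype(float) for _ in range(2)],0).astype(np.uint8)[:,:,::-1]
b=cv2.resize(im[150:260,220:340],None,fx=5,fy=5,interpolation=cv2.INTER_CUBIC)
cv2.imwrite("pics/j3.png",np.clip(b.astype(float)*1.4,0,255).astype(np.uint8))
E
```

```text
time: 14.4
ee_pos: [0.5302, 0.0304, 0.0007]
tcp_rot: [-90.1, 0.0, 87.2]
wrist_force: [-0.5, 0.8, 5.9]
opening: 0.0666
time: 15.15
ee_pos: [0.5302, 0.0305, 0.0388]
tcp_rot: [-90.1, -0.0, 87.2]
wrist_force: [-0.1, -0.6, -2.8]
opening: 0.0658
[ 0.00550612 -0.01577721  0.0057679 ]
```

View pics/j3.png

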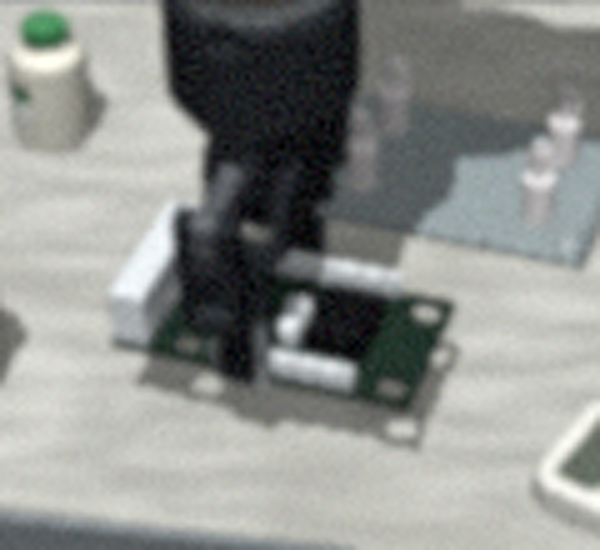

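```bash
python3 -m jog '[{"rotation":[0,0,0],"travel":[0,0,15],"jaw":-1},{"rotation":[0,0,0],"travel":[0,0,30],"jaw":-1},{"rotation":[0,0,0],"travel":[-3,-15,25],"jaw":-1},{"rotation":[0,0,0],"travel":[-6,-35,6],"jaw":-1},{"rotation":[0,0,0],"travel":[-6,-45,0],"jaw":-1},{"rotation":[0,0,0],"travel":[-6,-45,0],"jaw":-1},{"rotation":[0,0,0],"travel":[-2.5,-30,0],"jaw":-1},{"rotation":[0,0,0],"travel":[0,-10,0],"jaw":-1}]' 90
python3 -m jog '[{"rotation":[0,0,0],"travel":[0,0,0],"jaw":-1},{"rotation":[0,0,0],"travel":[0,0,0],"jaw":-1}]' 90
python3 - <<'E'
from h import *
for c in("top","side"):
  im=np.mean([bot.camera(c).astype(float) for _ in range(2)],0).astype(np.uint8)[:,:,::-1]
  b=cv2.resize(im[100:220,240:380] if c=="side" else im[160:290,290:430],None,fx=5,fy=5 if c=="side" else 4.5,interpolation=cv2.INTER_CUBIC)
  cv2.imwrite(f"pics/k_{c}.png",np.clip(b.astype(float)*1.2,0,255).astype(np.uint8))
E
```

```text
time: 16.25
ee_pos: [0.5061, -0.1511, 0.1148]
tcp_rot: [-90.0, 0.0, 87.1]
wrist_force: [-0.4, 0.1, -3.9]
opening: 0.0658
time: 16.5
ee_pos: [0.5065, -0.1487, 0.1143]
tcp_rot: [-90.0, -0.0, 87.2]
wrist_force: [0.1, 0.1, -3.2]
opening: 0.0659
```

View pics/k_side.png

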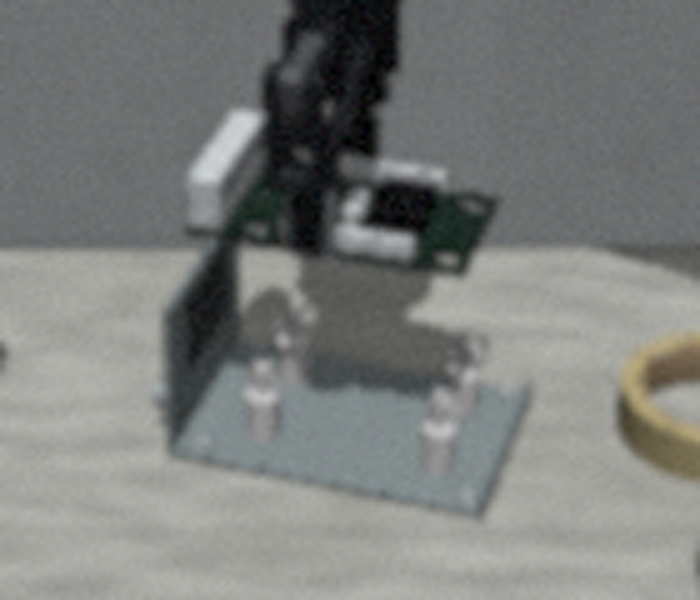

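View pics/k_top.png

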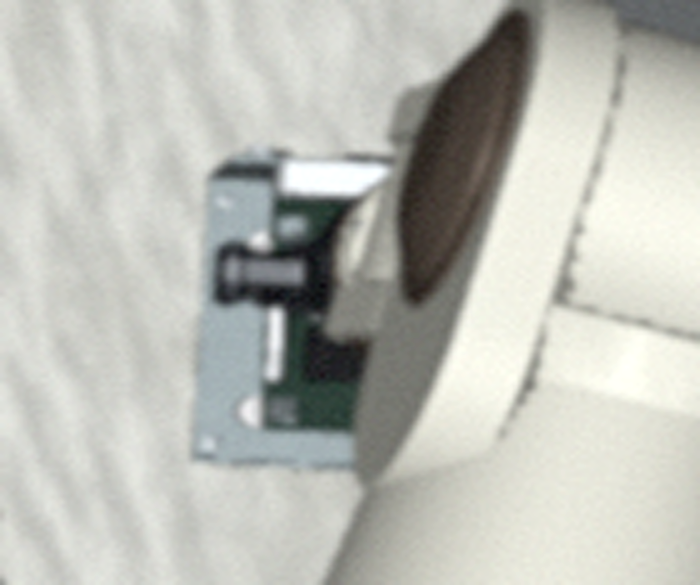

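```bash
python3 -m jog '[{"rotation":[0,0,0],"travel":[0,-1,-15],"jaw":-1},{"rotation":[0,0,0],"travel":[0,0,-20],"jaw":-1},{"rotation":[0,0,0],"travel":[0,0,-14],"jaw":-1},{"rotation":[0,0,0],"travel":[0,0,-7],"jaw":-1},{"rotation":[0,0,0],"travel":[0,0,0],"jaw":-1},{"rotation":[0,0,0],"travel":[0,0,0],"jaw":-1}]' 90
python3 - <<'E'
from h import *
for c in("top","side"):
  im=np.mean([bot.camera(c).astype(float) for _ in range(4)],0).astype(np.uint8)[:,:,::-1]
  b=cv2.resize(im[130:210,260:360] if c=="side" else im[180:270,310:400],None,fx=8 if c=="side" else 6,fy=8 if c=="side" else 6,interpolation=cv2.INTER_CUBIC)
  cv2.imwrite(f"pics/l_{c}.png",np.clip(b.astype(float)*1.2,0,255).astype(np.uint8))
E
```

```text
time: 17.45
ee_pos: [0.5067, -0.1507, 0.0587]
tcp_rot: [-90.1, 0.0, 87.2]
wrist_force: [-0.3, -0.4, -2.6]
opening: 0.0658
```

View pics/l_side.png

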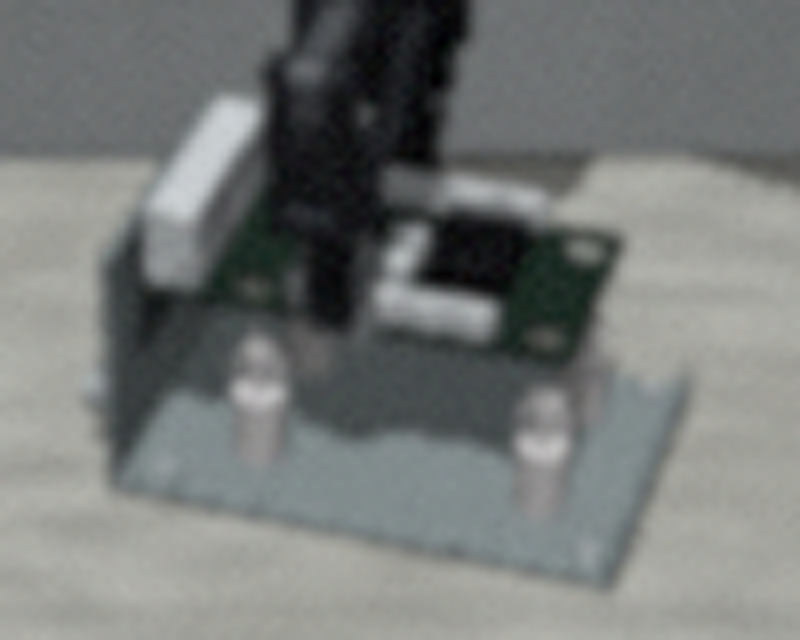

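View pics/l_top.png

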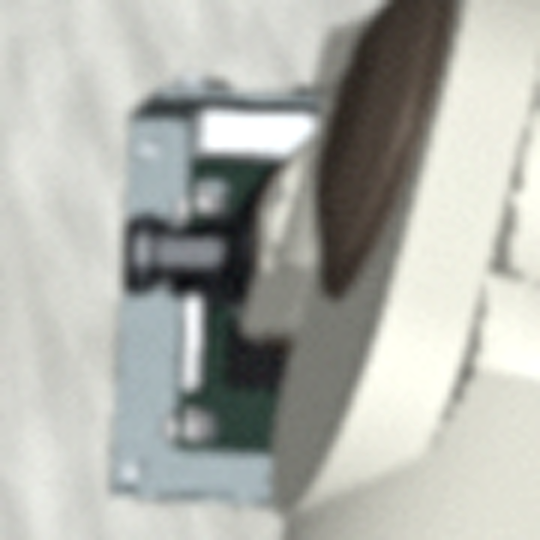

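```bash
python3 - <<'E'
from fitpts import *
s=crop(8,(260,130))
B=[("side",(34,25,0),s(256,288)),("side",(-55,25,0),s(545,337)),("side",(-55,-25,0),s(586,249)),
("side",(65,-34,28),s(222,98)),("side",(49,-34,28),s(262,103)),("side",(65,34,28),s(149,205)),("side",(49,34,28),s(194,213)),("side",(-65,-34,1),s(622,238)),("side",(-65,34,1),s(573,357))]
fitpts(B,.068,[.53,-.15,0])
A=[("side",(34,25,20),s(259,337)),("side",(-55,25,20),s(549,390)),("side",(34,25,0),s(258,392)),("side",(-55,25,0),s(541,444))]
fitpts(A,.03,[.53,-.15,0])
t=crop(6,(310,180))
# top: hole0 / hole2 seen, with posts through them
for n,m in(("h0",(34,25,0)),("h2",(-55,25,0))):
  print(n,proj("top",T(.5015,-.1502,np.radians(-2.8),.068)(m)), "post tip",proj("top",T(.5015,-.1495,np.radians(-2.8),.03)((m[0],m[1],20))))
print(t(211,193),t(192,425))
E
python3 - <<'E'
import cv2,numpy as np
b=cv2.imread("pics/l_top.png")
cv2.imwrite("pics/l_top2.png",cv2.resize(np.vstack([b[140:280,120:280],b[370:500,120:280]]),None,fx=2.2,fy=2.2,interpolation=cv2.INTER_CUBIC))
E
```

```text
side (34, 25, 0) [-0.2 -0. ]
    side (-55, 25, 0) [0.2 0.2]
    side (-55, -25, 0) [ 0.1 -0.1]
    side (65, -34, 28) [-0.6 -0.5]
    side (49, -34, 28) [ 0.6 -0.2]
    side (65, 34, 28) [-0.7  0.2]
    side (49, 34, 28) [0.1 0.3]
    side (-65, -34, 1) [ 0.5 -0.3]
    side (-65, 34, 1) [0.  0.2]
x,y,yawdeg [ 0.5032 -0.1479] -2.25 z 0.068
    side (34, 25, 20) [-0.1  0. ]
    side (-55, 25, 20) [-0.3 -0.1]
    side (34, 25, 0) [ 0.1 -0. ]
    side (-55, 25, 0) [0.3 0.1]
x,y,yawdeg [ 0.502  -0.1484] -2.62 z 0.03
h0 [[344.95790996 212.05115698]] post tip [[343.46928248 212.65556736]]
h2 [[343.04316783 250.19942626]] post tip [[341.57834976 250.16695902]]
(344.75, 211.75) (341.5833333333333, 250.41666666666669)
```

View pics/l_top2.png

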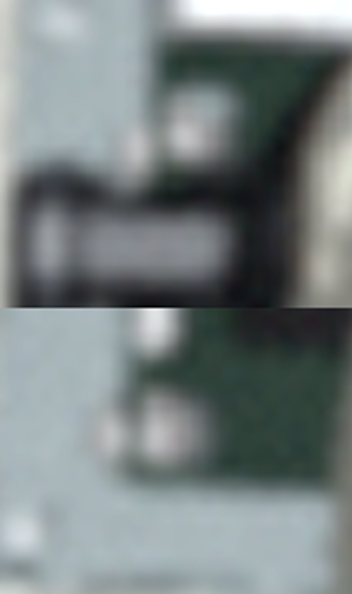

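```bash
python3 -m jog '[{"rotation":[0,0,0],"travel":[-0.5,0,-8],"jaw":-1},{"rotation":[0,0,0],"travel":[0,0,-6],"jaw":-1},{"rotation":[0,0,0],"travel":[0,0,-3],"jaw":-1},{"rotation":[0,0,0],"travel":[0,0,0],"jaw":-1}]' 90
python3 -m jog '[{"rotation":[0,0,0],"travel":[0,0,-2],"jaw":-1},{"rotation":[0,0,0],"travel":[0,0,0],"jaw":-1}]' 90
python3 - <<'E'
from h import *
for c in("side",):
  im=np.mean([bot.camera(c).astype(float) for _ in range(4)],0).astype(np.uint8)[:,:,::-1]
  b=cv2.resize(im[130:210,260:360] if c=="side" else im[180:270,310:400],None,fx=8 if c=="side" else 6,fy=8 if c=="side" else 6,interpolation=cv2.INTER_CUBIC)
  cv2.imwrite(f"pics/m_{c}.png",np.clip(b.astype(float)*1.2,0,255).astype(np.uint8))
E
```

```text
time: 18.35
ee_pos: [0.5056, -0.1505, 0.0407]
tcp_rot: [-90.0, -0.0, 87.2]
wrist_force: [0.5, -0.3, -2.6]
opening: 0.0661
time: 18.6
ee_pos: [0.5058, -0.1506, 0.0391]
tcp_rot: [-90.0, 0.0, 87.2]
wrist_force: [-0.1, 0.9, -2.7]
opening: 0.066
```

View pics/m_side.png

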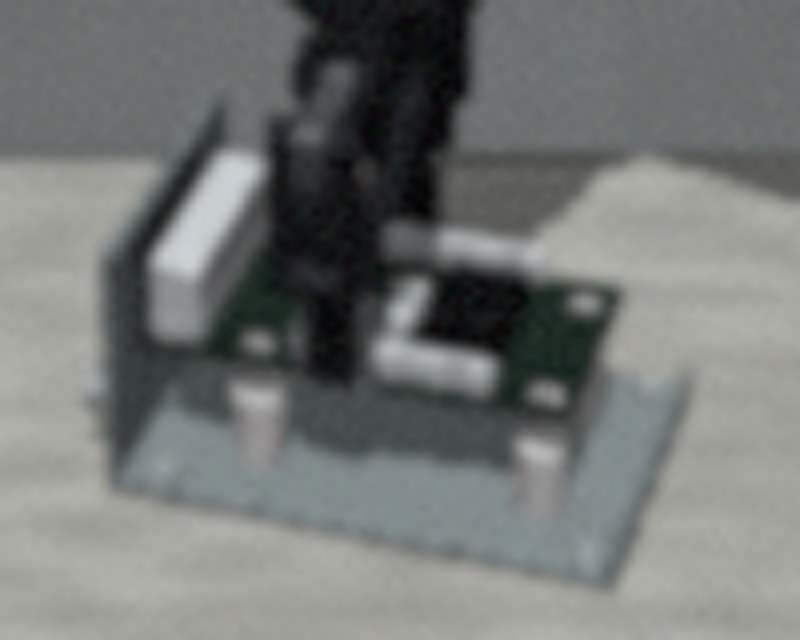

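```bash
for i in 1 2; do :; done; python3 -m jog '[{"rotation":[0,0,0],"travel":[0,0,-1.5],"jaw":-1},{"rotation":[0,0,0],"travel":[0,0,0],"jaw":-1}]' 90
python3 -m jog '[{"rotation":[0,0,0],"travel":[0,0,-1.5],"jaw":-1},{"rotation":[0,0,0],"travel":[0,0,0],"jaw":-1}]' 90
python3 -m jog '[{"rotation":[0,0,0],"travel":[0,0,-1],"jaw":-1},{"rotation":[0,0,0],"travel":[0,0,0],"jaw":-1}]' 90
```

```text
time: 19.05
ee_pos: [0.5057, -0.1505, 0.0375]
tcp_rot: [-90.0, -0.0, 87.2]
wrist_force: [0.5, -0.1, -3.0]
opening: 0.0655
time: 19.3
ee_pos: [0.5057, -0.1505, 0.0359]
tcp_rot: [-90.0, -0.0, 87.2]
wrist_force: [0.2, 0.9, -3.1]
opening: 0.0659
time: 19.55
ee_pos: [0.5057, -0.1506, 0.0351]
tcp_rot: [-90.0, 0.0, 87.2]
wrist_force: [-1.1, -0.5, -1.5]
opening: 0.0662
```

```bash
python3 -m jog '[{"rotation":[0,0,0],"travel":[0,0,-0.7],"jaw":-1},{"rotation":[0,0,0],"travel":[0,0,0],"jaw":-1}]' 90
python3 -m jog '[{"rotation":[0,0,0],"travel":[0,0,-0.7],"jaw":-1},{"rotation":[0,0,0],"travel":[0,0,0],"jaw":-1}]' 90
python3 -c "
from workcell import bot
print(bot.get_obs()['torque'])"
```

```text
time: 19.8
ee_pos: [0.5058, -0.1506, 0.0346]
tcp_rot: [-90.0, 0.0, 87.2]
wrist_force: [-1.9, -0.2, 3.1]
opening: 0.0656
time: 20.05
ee_pos: [0.5059, -0.1506, 0.0341]
tcp_rot: [-90.0, 0.0, 87.2]
wrist_force: [-3.4, 0.5, 5.7]
opening: 0.0658
[ 0.01818338  0.86027104 -0.06395552]
```

```bash
python3 -m jog '[{"rotation":[0,0,0],"travel":[-0.8,0,0],"jaw":-1},{"rotation":[0,0,0],"travel":[0,0,0],"jaw":-1}]' 90
```

```text
time: 20.3
ee_pos: [0.5056, -0.1506, 0.0341]
tcp_rot: [-90.1, 0.0, 87.2]
wrist_force: [0.9, -0.0, 4.6]
opening: 0.0658
```

```bash
python3 -m jog '[{"rotation":[0,0,0],"travel":[0,0,0.5],"jaw":-1},{"rotation":[0,0,0],"travel":[0,0,0],"jaw":1},{"rotation":[0,0,0],"travel":[0,0,0],"jaw":1},{"rotation":[0,0,0],"travel":[0,0,0],"jaw":1},{"rotation":[0,0,0],"travel":[0,0,0],"jaw":1},{"rotation":[0,0,0],"travel":[0,0,0],"jaw":1}]' 90
python3 -m jog '[{"rotation":[0,0,0],"travel":[0,0,5],"jaw":1},{"rotation":[0,0,0],"travel":[0,0,15],"jaw":1},{"rotation":[0,0,0],"travel":[0,0,25],"jaw":1},{"rotation":[0,0,0],"travel":[0,0,25],"jaw":0},{"rotation":[0,0,0],"travel":[-20,1,0],"jaw":-1},{"rotation":[0,0,0],"travel":[-25,1,0],"jaw":-1},{"rotation":[0,0,0],"travel":[-14,0.7,0],"jaw":-1},{"rotation":[0,0,0],"travel":[0,0,0],"jaw":-1}]' 90
python3 - <<'E'
from h import *
for c in("side","top"):
  im=np.mean([bot.camera(c).astype(float) for _ in range(2)],0).astype(np.uint8)[:,:,::-1]
  b=cv2.resize(im[130:210,260:360] if c=="side" else im[180:270,310:400],None,fx=7 if c=="side" else 6,fy=7 if c=="side" else 6,interpolation=cv2.INTER_CUBIC)
  cv2.imwrite(f"pics/n_{c}.png",np.clip(b.astype(float)*1.2,0,255).astype(np.uint8))
E
```

```text
time: 21.05
ee_pos: [0.505, -0.1506, 0.0342]
tcp_rot: [-90.0, -0.0, 87.2]
wrist_force: [-0.1, 0.2, -0.4]
opening: 0.0856
time: 22.05
ee_pos: [0.4459, -0.148, 0.105]
tcp_rot: [-90.1, 0.0, 87.2]
wrist_force: [-0.6, -0.9, 0.6]
opening: 0.0002
```

View pics/n_side.png

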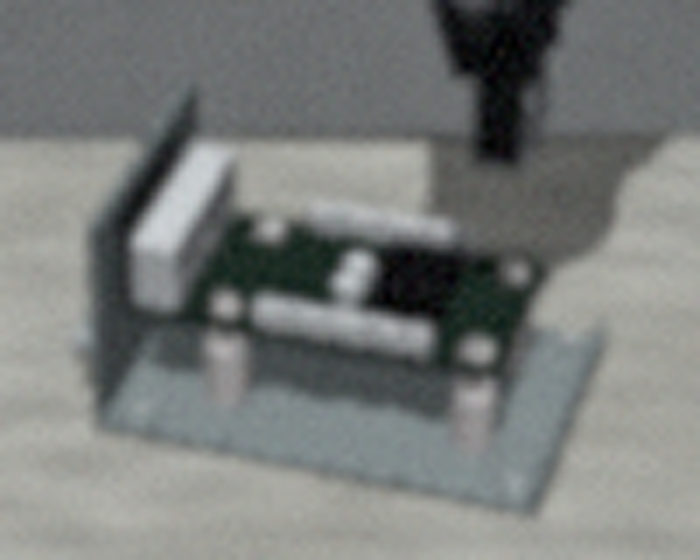

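```bash
python3 -m jog '[{"rotation":[0,0,0],"travel":[0.5,0,-25],"jaw":-1},{"rotation":[0,0,0],"travel":[0,0,-20],"jaw":-1},{"rotation":[0,0,0],"travel":[0,0,-8],"jaw":-1},{"rotation":[0,0,0],"travel":[0,0,0],"jaw":-1}]' 90
python3 -m jog '[{"rotation":[0,0,0],"travel":[0,0,-3],"jaw":-1},{"rotation":[0,0,0],"travel":[0,0,-2],"jaw":-1},{"rotation":[0,0,0],"travel":[0,0,-2],"jaw":-1},{"rotation":[0,0,0],"travel":[0,0,0],"jaw":-1}]' 90
```

```text
time: 22.75
ee_pos: [0.4465, -0.1478, 0.0509]
tcp_rot: [-89.9, -0.0, 87.2]
wrist_force: [0.5, -0.3, 0.9]
opening: 0.0001
time: 23.25
ee_pos: [0.4467, -0.1479, 0.0445]
tcp_rot: [-90.0, 0.0, 87.2]
wrist_force: [-0.1, -0.7, 2.1]
opening: 0.0003
```

```bash
python3 -m jog '[{"rotation":[0,0,0],"travel":[0,0,-1.5],"jaw":-1},{"rotation":[0,0,0],"travel":[0,0,-1.5],"jaw":-1},{"rotation":[0,0,0],"travel":[0,0,0],"jaw":-1}]' 90
```

```text
time: 23.62
ee_pos: [0.4468, -0.1481, 0.0422]
tcp_rot: [-90.1, 0.0, 87.2]
wrist_force: [-2.6, 1.2, 8.1]
opening: 0.0001
```

```bash
python3 -m jog '[{"rotation":[0,0,0],"travel":[0,0,-1.5],"jaw":-1},{"rotation":[0,0,0],"travel":[0,0,-1],"jaw":-1},{"rotation":[0,0,0],"travel":[0,0,0],"jaw":-1}]' 90
python3 -m jog '[{"rotation":[0,0,0],"travel":[0,0,-1],"jaw":-1},{"rotation":[0,0,0],"travel":[0,0,-1],"jaw":-1},{"rotation":[0,0,0],"travel":[0,0,0],"jaw":-1}]' 90
```

```text
time: 24.0
ee_pos: [0.4466, -0.148, 0.0391]
tcp_rot: [-90.0, 0.0, 87.2]
wrist_force: [-1.3, 0.5, 3.2]
opening: 0.0001
time: 24.38
ee_pos: [0.4463, -0.1478, 0.0363]
tcp_rot: [-90.0, -0.0, 87.2]
wrist_force: [-0.3, 0.2, 0.0]
opening: 0.0002
```

```bash
python3 -m jog '[{"rotation":[0,0,0],"travel":[0,0,-1],"jaw":-1},{"rotation":[0,0,0],"travel":[0,0,-1],"jaw":-1},{"rotation":[0,0,0],"travel":[0,0,0],"jaw":-1}]' 90
python3 -m jog '[{"rotation":[0,0,0],"travel":[0,0,-1],"jaw":-1},{"rotation":[0,0,0],"travel":[0,0,-1],"jaw":-1},{"rotation":[0,0,0],"travel":[0,0,0],"jaw":-1}]' 90
```

```text
time: 24.75
ee_pos: [0.4465, -0.1478, 0.0354]
tcp_rot: [-90.0, 0.0, 87.2]
wrist_force: [-1.6, 1.2, 8.2]
opening: -0.0001
time: 25.12
ee_pos: [0.4467, -0.1479, 0.035]
tcp_rot: [-90.1, 0.0, 87.2]
wrist_force: [-9.0, 2.9, 23.4]
opening: -0.0001
```

```bash
python3 -m jog '[{"rotation":[0,0,0],"travel":[0,0,10],"jaw":-1},{"rotation":[0,0,0],"travel":[0,0,30],"jaw":-1},{"rotation":[0,0,0],"travel":[20,-1,20],"jaw":-1},{"rotation":[0,0,0],"travel":[30,-1.5,0],"jaw":-1},{"rotation":[0,0,0],"travel":[25,-1.5,0],"jaw":-1},{"rotation":[0,0,0],"travel":[6,0,-10],"jaw":-1},{"rotation":[0,0,0],"travel":[0,0,-20],"jaw":-1},{"rotation":[0,0,0],"travel":[0,0,-10],"jaw":-1}]' 90
python3 -m jog '[{"rotation":[0,0,0],"travel":[0,0,-3],"jaw":-1},{"rotation":[0,0,0],"travel":[0,0,0],"jaw":-1}]' 90
python3 - <<'E'
from h import *
for c in("side",):
  im=np.mean([bot.camera(c).astype(float) for _ in range(2)],0).astype(np.uint8)[:,:,::-1]
  b=cv2.resize(im[130:210,260:360],None,fx=7,fy=7,interpolation=cv2.INTER_CUBIC)
  cv2.imwrite(f"pics/o_{c}.png",np.clip(b.astype(float)*1.2,0,255).astype(np.uint8))
E
```

```text
time: 26.12
ee_pos: [0.5262, -0.1516, 0.0508]
tcp_rot: [-89.9, -0.0, 87.2]
wrist_force: [0.0, 0.2, 0.3]
opening: 0.0004
time: 26.38
ee_pos: [0.5273, -0.1519, 0.0499]
tcp_rot: [-90.0, 0.0, 87.2]
wrist_force: [-0.3, 0.2, -0.7]
opening: -0.0
```

View pics/o_side.png

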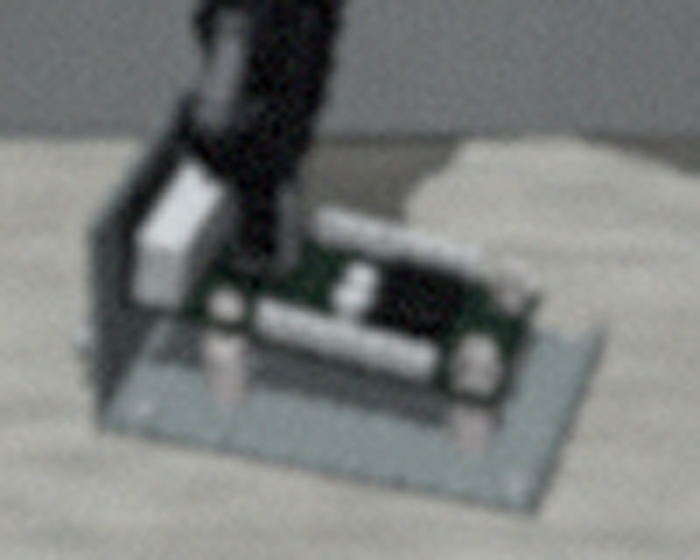

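Front end has clicked down; now the rear end.

```bash
python3 -m jog '[{"rotation":[0,0,0],"travel":[0,0,-3],"jaw":-1},{"rotation":[0,0,0],"travel":[0,0,-2],"jaw":-1},{"rotation":[0,0,0],"travel":[0,0,-1],"jaw":-1},{"rotation":[0,0,0],"travel":[0,0,0],"jaw":-1}]' 90
python3 -m jog '[{"rotation":[0,0,0],"travel":[0,0,-1],"jaw":-1},{"rotation":[0,0,0],"travel":[0,0,-1],"jaw":-1},{"rotation":[0,0,0],"travel":[0,0,0],"jaw":-1}]' 90
python3 -m jog '[{"rotation":[0,0,0],"travel":[0,0,-1],"jaw":-1},{"rotation":[0,0,0],"travel":[0,0,-1],"jaw":-1},{"rotation":[0,0,0],"travel":[0,0,0],"jaw":-1}]' 90
```

```text
time: 26.98
ee_pos: [0.5277, -0.1519, 0.0441]
tcp_rot: [-90.0, 0.0, 87.2]
wrist_force: [-1.5, -0.0, 3.7]
opening: 0.0
time: 27.35
ee_pos: [0.5279, -0.152, 0.0425]
tcp_rot: [-90.1, 0.0, 87.2]
wrist_force: [-0.2, -0.2, 6.5]
opening: -0.0001
time: 27.72
ee_pos: [0.528, -0.152, 0.0403]
tcp_rot: [-90.1, 0.0, 87.2]
wrist_force: [1.0, -1.0, 2.9]
opening: 0.0002
```

```bash
python3 -m jog '[{"rotation":[0,0,0],"travel":[0,0,-1],"jaw":-1},{"rotation":[0,0,0],"travel":[0,0,-1],"jaw":-1},{"rotation":[0,0,0],"travel":[0,0,0],"jaw":-1}]' 90
python3 -m jog '[{"rotation":[0,0,0],"travel":[0,0,-1],"jaw":-1},{"rotation":[0,0,0],"travel":[0,0,-1],"jaw":-1},{"rotation":[0,0,0],"travel":[0,0,0],"jaw":-1}]' 90
```

```text
time: 28.1
ee_pos: [0.5275, -0.1519, 0.0374]
tcp_rot: [-90.0, -0.0, 87.2]
wrist_force: [0.7, -0.6, 2.2]
opening: -0.0
time: 28.48
ee_pos: [0.5269, -0.1517, 0.0349]
tcp_rot: [-89.9, -0.0, 87.2]
wrist_force: [0.6, 0.6, 0.4]
opening: 0.0
```

```bash
python3 -m jog '[{"rotation":[0,0,0],"travel":[0,0,-1],"jaw":-1},{"rotation":[0,0,0],"travel":[0,0,-1],"jaw":-1},{"rotation":[0,0,0],"travel":[0,0,-1],"jaw":-1},{"rotation":[0,0,0],"travel":[0,0,0],"jaw":-1}]' 90
python3 -m jog '[{"rotation":[0,0,0],"travel":[0,0,-1.2],"jaw":-1},{"rotation":[0,0,0],"travel":[0,0,0],"jaw":-1}]' 90
```

```text
time: 28.98
ee_pos: [0.5273, -0.1518, 0.034]
tcp_rot: [-90.0, 0.0, 87.2]
wrist_force: [-5.8, 1.1, 11.8]
opening: -0.0002
time: 29.22
ee_pos: [0.5274, -0.1519, 0.0339]
tcp_rot: [-90.1, 0.0, 87.2]
wrist_force: [-8.9, 3.1, 21.4]
opening: -0.0001
```

```bash
python3 -m jog '[{"rotation":[0,0,0],"travel":[0,0,10],"jaw":-1},{"rotation":[0,0,0],"travel":[0,0,30],"jaw":-1},{"rotation":[0,0,0],"travel":[-20,1,20],"jaw":-1},{"rotation":[0,0,0],"travel":[-30,1.5,0],"jaw":-1},{"rotation":[0,0,0],"travel":[-25,1.5,0],"jaw":-1},{"rotation":[0,0,0],"travel":[-6,0,-15],"jaw":-1},{"rotation":[0,0,0],"travel":[0,0,-25],"jaw":-1},{"rotation":[0,0,0],"travel":[0,0,-10],"jaw":-1}]' 90
python3 -m jog '[{"rotation":[0,0,0],"travel":[0,0,-4],"jaw":-1},{"rotation":[0,0,0],"travel":[0,0,-2],"jaw":-1},{"rotation":[0,0,0],"travel":[0,0,0],"jaw":-1}]' 90
```

```text
time: 30.22
ee_pos: [0.4458, -0.1477, 0.0404]
tcp_rot: [-89.9, -0.0, 87.2]
wrist_force: [-0.3, -0.4, -0.1]
opening: 0.0
time: 30.6
ee_pos: [0.4468, -0.148, 0.0359]
tcp_rot: [-90.0, 0.0, 87.2]
wrist_force: [-0.9, 1.2, -0.9]
opening: -0.0002
```

```bash
python3 -m jog '[{"rotation":[0,0,0],"travel":[0,0,-1.5],"jaw":-1},{"rotation":[0,0,0],"travel":[0,0,-1.5],"jaw":-1},{"rotation":[0,0,0],"travel":[0,0,-1],"jaw":-1},{"rotation":[0,0,0],"travel":[0,0,0],"jaw":-1}]' 90
python3 -m jog '[{"rotation":[0,0,0],"travel":[0,0,12],"jaw":-1},{"rotation":[0,0,0],"travel":[0,0,35],"jaw":-1},{"rotation":[0,0,0],"travel":[0,0,45],"jaw":-1},{"rotation":[0,0,0],"travel":[-30,30,40],"jaw":-1},{"rotation":[0,0,0],"travel":[-30,45,10],"jaw":-1},{"rotation":[0,0,0],"travel":[-30,45,0],"jaw":-1},{"rotation":[0,0,0],"travel":[-20,40,0],"jaw":-1},{"rotation":[0,0,0],"travel":[0,40,0],"jaw":-1}]' 90
python3 -m jog '[{"rotation":[0,0,0],"travel":[0,45,0],"jaw":-1},{"rotation":[0,0,0],"travel":[0,45,0],"jaw":-1},{"rotation":[0,0,0],"travel":[0,40,0],"jaw":-1},{"rotation":[0,0,0],"travel":[0,0,0],"jaw":-1}]' 90
python3 - <<'E'
from h import *
for c in("side","top"):
  im=np.mean([bot.camera(c).astype(float) for _ in range(4)],0).astype(np.uint8)[:,:,::-1]
  cv2.imwrite(f"pics/full_{c}.png",im)
  b=cv2.resize(im[130:210,260:360] if c=="side" else im[180:270,310:400],None,fx=7 if c=="side" else 6,fy=7 if c=="side" else 6,interpolation=cv2.INTER_CUBIC)
  cv2.imwrite(f"pics/p_{c}.png",np.clip(b.astype(float)*1.2,0,255).astype(np.uint8))
E
```

```text
time: 31.1
ee_pos: [0.4469, -0.148, 0.0339]
tcp_rot: [-90.1, 0.0, 87.2]
wrist_force: [-7.5, 2.1, 20.6]
opening: -0.0001
time: 32.1
ee_pos: [0.3356, 0.0532, 0.1743]
tcp_rot: [-90.1, -0.0, 87.2]
wrist_force: [1.0, -0.3, -0.2]
opening: -0.0002
time: 32.6
ee_pos: [0.3362, 0.184, 0.1735]
tcp_rot: [-90.0, -0.0, 87.4]
wrist_force: [-0.8, -0.6, -1.2]
opening: -0.0001
```

View pics/p_side.png

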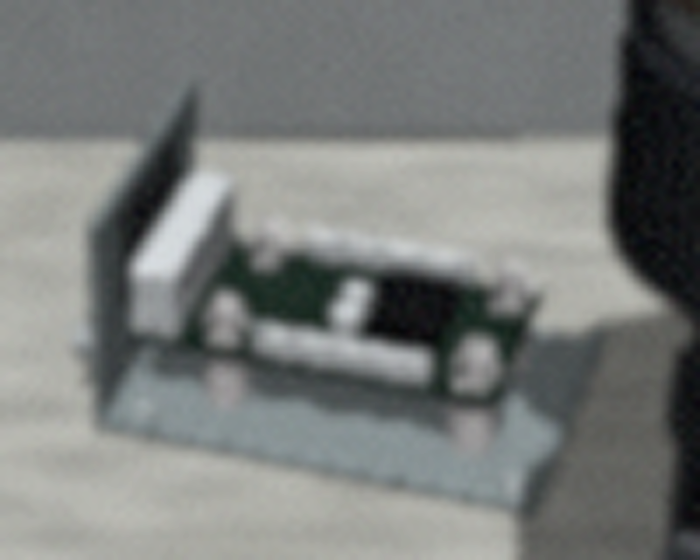

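View pics/p_top.png

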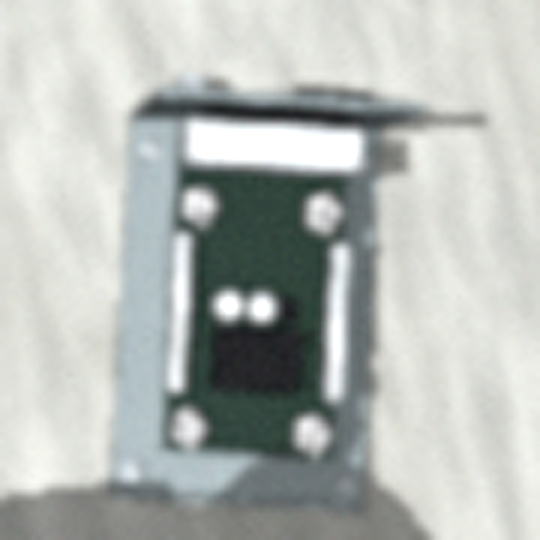

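View pics/full_side.png

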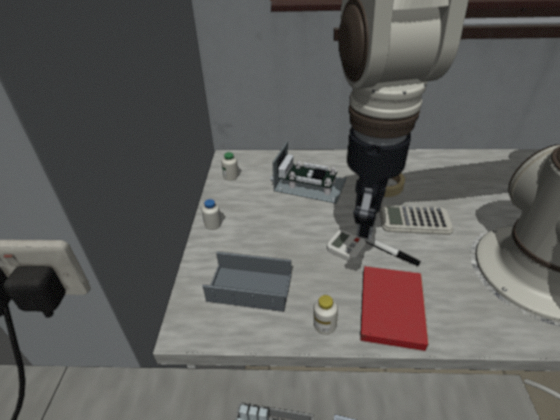

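```bash
python3 -c "
from workcell import bot
o=bot.get_obs();print(o['time'],o['wrist_force'],o['ee_pos'])
print(bot.job_done())"
```

```text
33.0 [0.93705655 0.13990704 0.7240031 ] [0.33668392 0.18146209 0.17364413]
the job is handed in; nothing more can be done
None
```

The board is snapped down on all four standoffs with the heat sink next to the rear panel, and I handed the job in at 33 s. I lifted it from the carrier by the heat sink and laid it flat on the bench. I then took it again by its long-edge rails, set it over the posts, let go, and pressed it down with closed fingers, front end first, then rear.

**Last checks**
- **Seating:** pressed again with about 20 N, both ends stopped with the fingertips at 33.9 mm. That matches the 34 mm slab top expected when the board is home.
- **Pictures:** all four post heads stand above the slab, and the heat sink is clear of the panel. By eye, the bottles and the timer are where they were. The gripper is empty and clear of everything.
- **Forces:** the largest wrist force reported after any move was about 25 N, during the front press.

**Disagreements**
- The two cameras differed by 2–3 mm in x for the chassis. I used the arm's own positions and the contact forces for the final alignment instead.
- The networks gave no separate positions for the holes or posts, so I measured those points from the pictures.

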